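Sort cast slabs into the slot gauge and close its keeper

TASK

Sort the three cast metal slabs by thickness: stand each one in the narrowest slot of the green gauge rack that will take it, right down on the slot's floor. When all three are down, swing the rack's red keeper bar over them until it is fully closed. Leave the loupe and the gem pot where they stand.

Things in the scene. Friction and masses are not known exactly. Their poses are not given: they have to be found in the camera images.
- slab_thin: silver-grey metal slab, standing on its long narrow edge: 50 mm long (its x axis), 10 mm thick (its y axis), 54 mm tall (z), about 200 g. Origin at the centre of its underside, z up. Loose; it topples if pushed sideways; grip it across the thickness from above, by its upper part.
- slab_middle: yellow brass metal slab, standing on its long narrow edge: 50 mm long (its x axis), 14 mm thick (its y axis), 54 mm tall (z), about 280 g. Origin at the centre of its underside, z up. Loose; it topples if pushed sideways; grip it across the thickness from above, by its upper part.
- slab_thick: reddish copper metal slab, standing on its long narrow edge: 50 mm long (its x axis), 18 mm thick (its y axis), 54 mm tall (z), about 360 g. Origin at the centre of its underside, z up. Loose; it topples if pushed sideways; grip it across the thickness from above, by its upper part.
- rack: green slot gauge rack with a dark steel base plate, fixed to the bench. Origin at the centre of its underside; base plate x -42 to 62 mm, y -94 to 94 mm, 6 mm thick; green body x -38 to 38 mm, y -80 to 80 mm, top at z 34 mm. The x axis points away from the robot, along the slots; the three slots lie side by side along y, 54 mm apart. A seated slab stands 26 mm above the green body, its top at z 60 mm. Two hinge posts at x 50, y +-83 mm rise to z 75 mm.
- slot_thin (a point): centre of the floor of the narrow slot (one brass dot on the front face; the row's +y end), for the 10 mm slab. The slot is 12.5 mm wide along the rack's y axis and 60 mm long along its x axis, straight for the lower 22 mm, then flaring by 4 mm each side over the top 6 mm: 28 mm deep in all. Axes as the rack's.
- slot_middle (a point): centre of the floor of the middle slot (two brass dots on the front face; in the row's centre), for the 14 mm slab. The slot is 16.5 mm wide along the rack's y axis and 60 mm long along its x axis, straight for the lower 22 mm, then flaring by 4 mm each side over the top 6 mm: 28 mm deep in all. Axes as the rack's.
- slot_thick (a point): centre of the floor of the wide slot (three brass dots on the front face; the row's -y end), for the 18 mm slab. The slot is 20.5 mm wide along the rack's y axis and 60 mm long along its x axis, straight for the lower 22 mm, then flaring by 4 mm each side over the top 6 mm: 28 mm deep in all. Axes as the rack's.
- keeper (a joint): angle of the keeper bar about its hinge: 0 = fully closed, level across the middle of the slots, its underside 4 mm above seated slabs; 2.6 = open stop, leaning back behind the rack. It starts open at 2.1 to 2.5. The hinge is nearly free: brought a little past upright (below about 1.4) it falls shut by its own weight in about a second; beyond 1.6 it falls open.
- bar_mid (a point): middle of the red grip of the keeper bar: an 8 mm round bar along the rack's y axis, red for 120 mm, carried at each end by a 50 mm arm (at y +-89 mm) from the hinge. It moves with the bar.
- bar_hinge (a point): middle of the keeper bar's hinge line, on the rack at x 50, z 68 mm; the hinge line lies along the rack's y axis. The bar swings on a 50 mm radius about it, from behind the rack (+x), over the top, toward -x.
- loupe: black round loupe, 35 mm across, 26 mm tall, bystander; origin at the centre of its underside
- gem_pot: cream round pot with a pale lid, 40 mm across, 24 mm tall, bystander; origin at the centre of its underside

How it is judged:
On the way, in this order (a step that is already met when the one before it is completed fails the run):
1. one slab stands released on the floor of its slot (((horizontal distance between slab_thin and slot_thin below 0.01 m and z of slab_thin in the frame of slot_thin below 0.005 m and angle between slab_thin's own z axis and vertical below 0.2 rad and contact force between slab_thin and the fingers below 0.1 N and linear speed of slab_thin below 0.03 m/s) or (horizontal distance between slab_middle and slot_middle below 0.01 m and z of slab_middle in the frame of slot_middle below 0.005 m and angle between slab_middle's own z axis and vertical below 0.2 rad and contact force between slab_middle and the fingers below 0.1 N and linear speed of slab_middle below 0.03 m/s) or (horizontal distance between slab_thick and slot_thick below 0.01 m and z of slab_thick in the frame of slot_thick below 0.005 m and angle between slab_thick's own z axis and vertical below 0.2 rad and contact force between slab_thick and the fingers below 0.1 N and linear speed of slab_thick below 0.03 m/s))), for 0.2 s.
2. two slabs stand in their slots ((((horizontal distance between slab_thin and slot_thin below 0.01 m and z of slab_thin in the frame of slot_thin below 0.005 m and angle between slab_thin's own z axis and vertical below 0.2 rad and contact force between slab_thin and the fingers below 0.1 N and linear speed of slab_thin below 0.03 m/s) and (horizontal distance between slab_middle and slot_middle below 0.01 m and z of slab_middle in the frame of slot_middle below 0.005 m and angle between slab_middle's own z axis and vertical below 0.2 rad and contact force between slab_middle and the fingers below 0.1 N and linear speed of slab_middle below 0.03 m/s)) or ((horizontal distance between slab_thin and slot_thin below 0.01 m and z of slab_thin in the frame of slot_thin below 0.005 m and angle between slab_thin's own z axis and vertical below 0.2 rad and contact force between slab_thin and the fingers below 0.1 N and linear speed of slab_thin below 0.03 m/s) and (horizontal distance between slab_thick and slot_thick below 0.01 m and z of slab_thick in the frame of slot_thick below 0.005 m and angle between slab_thick's own z axis and vertical below 0.2 rad and contact force between slab_thick and the fingers below 0.1 N and linear speed of slab_thick below 0.03 m/s)) or ((horizontal distance between slab_middle and slot_middle below 0.01 m and z of slab_middle in the frame of slot_middle below 0.005 m and angle between slab_middle's own z axis and vertical below 0.2 rad and contact force between slab_middle and the fingers below 0.1 N and linear speed of slab_middle below 0.03 m/s) and (horizontal distance between slab_thick and slot_thick below 0.01 m and z of slab_thick in the frame of slot_thick below 0.005 m and angle between slab_thick's own z axis and vertical below 0.2 rad and contact force between slab_thick and the fingers below 0.1 N and linear speed of slab_thick below 0.03 m/s)))), for 0.2 s.
3. all three slabs stand in their slots, the keeper bar still open (horizontal distance between slab_thin and slot_thin below 0.01 m and z of slab_thin in the frame of slot_thin below 0.005 m and angle between each of slab_thin, slab_middle, slab_thick's own z axis and vertical below 0.2 rad and contact force between each of slab_thin, slab_middle, slab_thick and the fingers below 0.1 N and linear speed of each of slab_thin, slab_middle, slab_thick below 0.03 m/s and horizontal distance between slab_middle and slot_middle below 0.01 m and z of slab_middle in the frame of slot_middle below 0.005 m and horizontal distance between slab_thick and slot_thick below 0.01 m and z of slab_thick in the frame of slot_thick below 0.005 m and value of joint keeper above 0.8 rad), for 0.2 s.
4. the keeper bar is closed over them (horizontal distance between slab_thin and slot_thin below 0.01 m and z of slab_thin in the frame of slot_thin below 0.005 m and angle between each of slab_thin, slab_middle, slab_thick's own z axis and vertical below 0.2 rad and contact force between each of slab_thin, slab_middle, slab_thick and the fingers below 0.1 N and linear speed of each of slab_thin, slab_middle, slab_thick below 0.03 m/s and horizontal distance between slab_middle and slot_middle below 0.01 m and z of slab_middle in the frame of slot_middle below 0.005 m and horizontal distance between slab_thick and slot_thick below 0.01 m and z of slab_thick in the frame of slot_thick below 0.005 m and value of joint keeper below 0.08 rad), for 0.2 s.
At the end, for the whole second after the job is handed in: Each slab stands in the slot for its thickness, released and at rest: its underside within 5 mm of the slot floor, within 10 mm of the slot's centre from above, tilted less than 0.2 rad; the keeper bar is closed (joint below 0.08 rad) (all of step 4); the robot touches nothing.
It fails at once if the loupe is moved by more than 25 mm (distance of loupe from where it was at the start of the episode above 0.025 m).
It fails at once if the gem pot is moved by more than 25 mm (distance of gem_pot from where it was at the start of the episode above 0.025 m).
It also fails if it takes over 72 s, if anything falls off the work surface, if the arm or the gripper's body presses on something with over 40 N, if the wrist force passes 120 N, or if a joint passes its speed limit or range.

ROBOT

A 7-joint arm with a two-finger parallel gripper is mounted at the origin on a cart in front of the work surface, level with it; the furniture and walls round the work are solid. World frame = base frame: x ahead of the robot, y to its left, z up, the work surface at z = 0. Lengths are in m, angles in rad, forces in N, time in s.
With the tool pointing down it reaches from about 0.4 to 0.875 m from the base axis. Payload 4.4 kg.
Tool frame: the origin (TCP) lies where the fingers leave the gripper's body, on its centre line; the fingertips stand 73 mm ahead of it and the grasp point (between the pads) lies 54 mm ahead of it (r.finger_overhang is the z of the fingertips in the tool frame, in m); z points along the fingers, y is the direction in which the jaws open and shut (so a half turn about z gives the same grasp; the last joint's range is limited). The gripper opens to 85 mm and grips with 20 to 120 N. Pads are 22 mm wide; open, the fingers measure 114 mm over their backs; the gripper's body (76 mm by 85 mm) begins 54 mm behind the grasp point. The pads swing forward as they close: fully open they stand 13 mm farther back than shut.
Start: joints at [1.05, 0.628, 0.038, 1.517, -0.027, 0.996, -0.02], TCP at [0.286, -0.584, 0.304] pointing down, gripper open.
Joint ranges: [-3.06, 3.06], [-0.37, 2.12], [-1.25, 1.32], [0.18, 2.47], [-1.1, 4.24], [0.23, 1.98], [-2.94, 2.94]. Speed limits (rad/s): [2.57, 2.57, 3.14, 3.14, 3.14, 3.14, 3.14].

INTERFACE

Orientations are given as a unit quaternion [x, y, z, w].
In Python, from cell import r, eyes gives the robot as it stands. The module is installed in compiled form; this text tells all that it offers.
- The arm moves only by the shell command python3 -m pendant 'ROWS' [FORCE]. ROWS is JSON, a list of rows, each a list of 7 numbers: the turn, a rotation vector about the tool's x, y, z in rad, then the shift along the tool's x, y, z in mm, then the finger opening in mm, from 0 to 85.4. In form: [[rx, ry, rz, x, y, z, fingers], ...]. A call has exactly 5 rows; each row shifts and turns the commanded pose from where the row before left it, along the tool's axes as they then stand; what a row does not reach is not made up. A row lasts 1/10 s, in which the tool goes at most 50 mm and 8.59 degrees, less where a joint would pass 70% of its speed; a pose out of reach is approached as far as the arm can. A call is refused whole if a number of a shift passes 50 or a number of a turn 0.15, either way. A call with a gripper value outside its range is refused whole. The fingers move at their own pace and stop on an object; FORCE is the grip in N (left out, the last holds). Time passes only in rows, so rows that do not move let the fingers close, or fill a call up. It gives the time, the measured TCP pose, the force and the opening at its end, in the units of the state.
- r.get_obs(): the state, without advancing time (a new reading comes with each control period).
- eyes.snapshot(name): name is "scene" or "top"; returns a dict with "color" (400x640x3 uint8, blue, green, red), "z_map" (400x640 float32, m along the optical axis (not along the pixel's ray), 0 where there is no reading), "fx", "fy", "cx", "cy" (pixels), "view" (4x4, takes a point from world to camera coordinates). Camera axes: x right, y up, looking along -z (the intrinsics and any distortion apply to the point x, -y, -z); pixel columns grow to the right and rows downward; lengths in m; the calibration is good to about 2 mm. A picture is of the moment at which its call begins.
- r.finish_job(): hands the job in, once; it reports no verdict.
The state is a dict: "time": time; "qpos": joint angles; "joint_velocities": joint speeds; "tau": joint torques, N m; "eef_pos": TCP position; "orientation": TCP orientation; "force": force on the tool from outside, world axes, zero at the start; "moment": the same for the moment, N m; "finger_gap": finger opening in m.
Only numpy, scipy, OpenCV 4.12 (cv2) and the standard library are available. Lean on these libraries where they do the work, as an engineer would, in place of code of your own. Each camera call takes 0.05 s, during which the arm holds its last target.

## Working session

There is one attempt and no reset: what is moved stays moved. The work goes in short steps, Python scripts to look and compute and a shell command to move; the robot and the scene stay as the last step left them, time stands still between calls to the robot, and variables do not carry over. Pictures are saved under pics/ and viewed, and the job is handed in when it is done.

```bash
mkdir -p pics; python3 - <<'E'
from cell import r,eyes
import cv2,numpy as np
for n in("scene","top"):
    s=eyes.snapshot(n); cv2.imwrite(f"pics/{n}0.png",s["color"]); np.savez(f"{n}0.npz",**s)
    print(n,s["fx"],s["fy"],s["cx"],s["cy"],[k for k in s]); print(np.round(s["view"],3))
o=r.get_obs(); print({k:np.round(v,4) for k,v in o.items()}, r.finger_overhang)
E
```

```text
scene 493.3003115463197 493.3003115463197 312.97576605248514 185.17193645659873 ['color', 'z_map', 'fx', 'fy', 'cx', 'cy', 'view']
[[ 0.814 -0.581 -0.01  -0.524]
 [ 0.252  0.338  0.907 -0.159]
 [-0.523 -0.741  0.421 -0.944]
 [ 0.     0.     0.     1.   ]]
top 444.8707626239609 444.8707626239609 319.7863165926715 203.7146904066745 ['color', 'z_map', 'fx', 'fy', 'cx', 'cy', 'view']
[[ 0.005 -1.    -0.012 -0.127]
 [ 0.995  0.004  0.101 -0.536]
 [-0.101 -0.012  0.995 -1.068]
 [ 0.     0.     0.     1.   ]]
{'time': np.float64(0.1), 'qpos': array([ 1.0502,  0.6293,  0.0384,  1.5183, -0.027 ,  0.9963, -0.02  ]), 'joint_velocities': array([-0.0004, -0.0011, -0.0007, -0.0005, -0.0005,  0.0005,  0.0022]), 'tau': array([ 3.70000e-03, -5.64527e+01,  1.23080e+00, -1.93971e+01,
        1.14000e-02,  5.50000e-03,  0.00000e+00]), 'eef_pos': array([ 0.2854, -0.5835,  0.3031]), 'orientation': array([ 9.743e-01,  2.254e-01, -2.000e-04, -8.000e-04]), 'force': array([ 0.0617, -0.8001,  0.5052]), 'moment': array([-0.0188,  0.0261, -0.061 ]), 'finger_gap': np.float64(0.0855)} 0.0726
```

View pics/scene0.png

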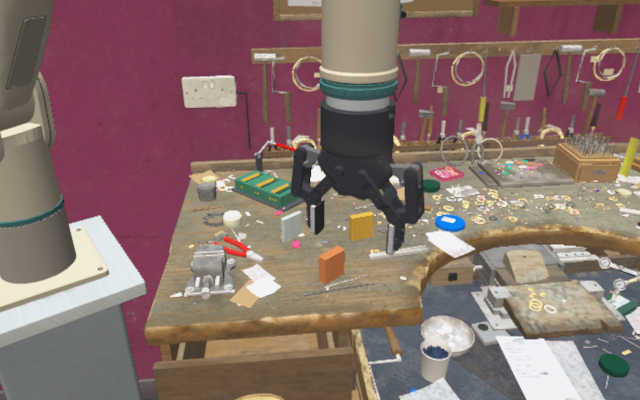

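View pics/top0.png

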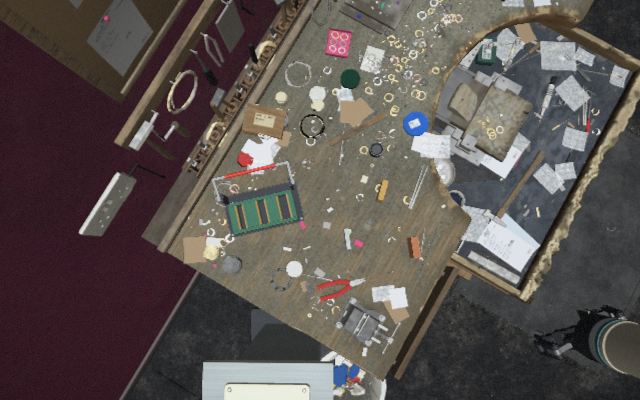

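The top view shows the copper slab at (415,247), brass at (383,190) and silver at about (348,238). The rack is at (263,210) with its bar open near (255,172), the pot is at (294,269), and the loupe is probably at (376,150). Next I'll measure them.

```bash
cat > h.py <<'E'
import numpy as np,cv2
def load(n): return dict(np.load(n))
def cloud(s):
    v,u=np.mgrid[0:400,0:640]; z=s["z_map"]
    c=np.stack([(u-s["cx"])/s["fx"]*z,-(v-s["cy"])/s["fy"]*z,-z],-1)
    V=s["view"]; return (c-V[:3,3])@V[:3,:3]
def ray(s,u,v,h):
    V=s["view"];d=np.array([(u-s["cx"])/s["fx"],-(v-s["cy"])/s["fy"],-1])@V[:3,:3]
    o=-V[:3,3]@V[:3,:3]; return o+d*(h-o[2])/d[2]
def proj(s,p):
    c=s["view"][:3,:3]@np.asarray(p)+s["view"][:3,3]
    return s["cx"]+s["fx"]*c[0]/-c[2], s["cy"]+s["fy"]*-c[1]/-c[2]
E
python3 - <<'E'
from h import *
s=load("top0.npz");P=cloud(s)
im=s["color"]
for name,(u,v) in dict(thick=(415,247),mid=(383,190),thin=(348,238)).items():
    w=P[v-18:v+19,u-18:u+19]; m=(w[...,2]>.048)&(w[...,2]<.065)
    vv,uu=np.nonzero(m); vv=vv+v-18;uu=uu+u-18
    R=np.array([ray(s,a,b,.054) for a,b in zip(uu,vv)])
    rc=cv2.minAreaRect(R[:,:2].astype(np.float32)*1000)
    d=R[:,:2]-R[:,:2].mean(0); w_,e=np.linalg.eigh(d.T@d)
    print(name,len(R),"z",np.median(w[m][:,2]),"mean",R.mean(0).round(4),rc,"pca yaw deg",np.degrees(np.arctan2(e[1,1],e[0,1])))
# rack
hs=cv2.cvtColor(im,cv2.COLOR_BGR2HSV)
z=P[...,2]
for (u,v) in [(263,210),(294,269),(376,150),(317,95)]: print(u,v,P[v,u].round(4))
c=im[130:290,190:450]; cv2.imwrite("pics/crop0.png",cv2.resize(c,None,fx=3,fy=3,interpolation=cv2.INTER_CUBIC))
E
```

```text
thick 171 z 0.054763892244122814 mean [ 0.4328 -0.351   0.054 ] ((432.6225280761719, -350.95269775390625), (49.84257507324219, 19.114168167114258), 8.604791641235352) pca yaw deg -171.67913410891867
mid 126 z 0.054895682499040824 mean [ 0.5683 -0.2748  0.054 ] ((568.5581665039062, -274.86920166015625), (14.125064849853516, 50.6865119934082), 73.68779754638672) pca yaw deg 163.54159903219235
thin 91 z 0.05517534552115099 mean [ 0.4521 -0.1897  0.054 ] ((452.2684020996094, -189.67152404785156), (48.53976821899414, 10.096742630004883), 8.047542572021484) pca yaw deg -172.00626621093224
263 210 [0.5222 0.0172 0.0108]
294 269 [ 0.3775 -0.0627  0.0246]
376 150 [ 0.6733 -0.2645  0.019 ]
317 95 [ 0.818  -0.1159  0.0107]
```

View pics/crop0.png

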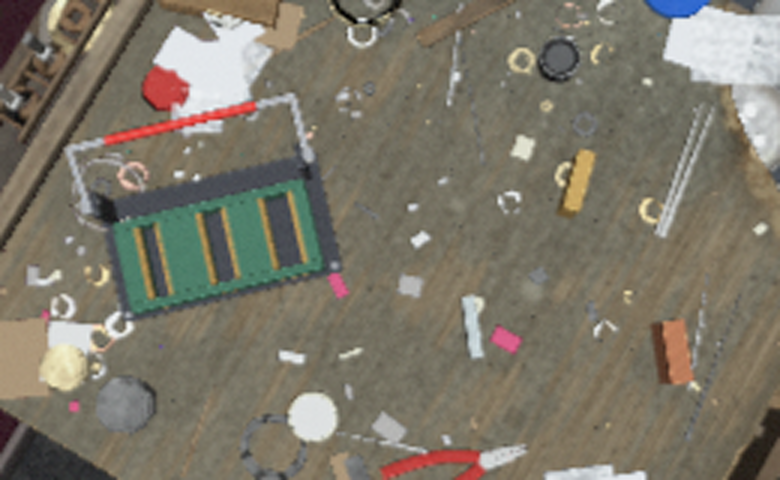

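The crop shows the narrow slot on the left (+y), wide on the right, and slab sizes match the given ones. Next is the rack pose.

```bash
python3 - <<'E'
from h import *
s=load("top0.npz");P=cloud(s);im=s["color"]
hs=cv2.cvtColor(im,cv2.COLOR_BGR2HSV);z=P[...,2]
reg=np.zeros((400,640),bool);reg[150:250,200:320]=1
g=(hs[...,0]>60)&(hs[...,0]<90)&(hs[...,1]>90)&reg&(z>.029)&(z<.039)
vv,uu=np.nonzero(g)
R=np.array([ray(s,a,b,.034) for a,b in zip(uu,vv)])
rc=cv2.minAreaRect(R[:,:2].astype(np.float32)*1000);print("green",len(R),rc,np.median(z[g]))
# base plate incl. green fill: filled at z .006
B=reg&(z>.003)&(z<.0085)
yaw=np.radians(rc[2] if rc[1][0]<rc[1][1] else rc[2]-90)
ex=np.array([np.cos(yaw),np.sin(yaw)]);ey=np.array([-ex[1],ex[0]])
c=np.array(rc[0])/1000; print("yaw",np.degrees(yaw),c)
# slots: top-depth pixels inside, not green
Q=P[...,:2]-c; X=Q@ex;Y=Q@ey
m=reg&(abs(X)<.02)&(abs(Y)<.075)&(z<.015)
for lo,hi in((-.075,-.03),(-.027,.027),(.03,.075)):
    k=m&(Y>lo)&(Y<hi); print("floor",k.sum(),Y[k].mean().round(4),np.percentile(Y[k],[5,95]).round(4),z[k].mean().round(4))
# gold flare strips
go=(hs[...,0]>12)&(hs[...,0]<32)&(hs[...,1]>90)&reg&(abs(X)<.04)&(abs(Y)<.08)
RR=np.array([ray(s,a,b,.034)[:2] for b,a in zip(*np.nonzero(go))])-c
xs=RR@ex;ys=RR@ey
for lo,hi in((-.075,-.03),(-.027,.027),(.03,.075)):
    k=(ys>lo)&(ys<hi);print("gold y",np.percentile(ys[k],[2,98]).round(4),"x",np.percentile(xs[k],[2,98]).round(4),k.sum())
red=(((hs[...,0]<8)|(hs[...,0]>172))&(hs[...,1]>150))&reg&(z>.05)
q=P[red];print("bar",red.sum(),q.mean(0).round(4)); qq=q[:,:2]-c;print((qq@ex).mean(),(qq@ey).mean(), (qq@ey).min(),(qq@ey).max())
# scene view
s2=load("scene0.npz");P2=cloud(s2);h2=cv2.cvtColor(s2["color"],cv2.COLOR_BGR2HSV)
g2=(h2[...,0]>60)&(h2[...,0]<90)&(h2[...,1]>90)&(P2[...,2]>.031)&(P2[...,2]<.037)
g2[:150]=0;g2[220:]=0
vv,uu=np.nonzero(g2);k=(uu>225)&(uu<315);R=np.array([ray(s2,a,b,.034) for a,b in zip(uu[k],vv[k])])
print("scene",k.sum(),cv2.minAreaRect(R[:,:2].astype(np.float32)*1000))
E
```

```text
green 1057 ((516.3886108398438, 15.5916748046875), (75.14424896240234, 158.58770751953125), 13.602767944335938) 0.034622104597219115
yaw 13.602767944335938 [0.51638861 0.01559167]
floor 125 -0.0522 [-0.0612 -0.0434] 0.0068
floor 96 0.0024 [-0.0042  0.0088] 0.007
floor 67 0.0571 [0.0527 0.0613] 0.0073
gold y [-0.0675 -0.0399] x [-0.0285  0.0287] 87
gold y [-0.0115  0.0121] x [-0.0285  0.0268] 84
gold y [0.0446 0.0641] x [-0.0273  0.0279] 84
bar 138 [0.604  0.0389 0.1051]
0.09066414128204617 0.0020841618587088776 -0.12829006047432553 0.058139323914144315
scene 440 ((512.2086181640625, 10.343551635742188), (79.51642608642578, 160.89793395996094), 13.665935516357422)
```

The rack is at about (0.516, 0.0156), yaw 13.6°. Slot spacing measures about 54 mm and the top 34.6 mm, as they should be. I'll write a small helper that works out the deltas, then start with the copper slab.

```bash
cat > d.py <<'E'
import sys,numpy as np
from scipy.spatial.transform import Rotation as R
from cell import r
x,y,z,a=map(float,sys.argv[1:5])
o=r.get_obs();q=R.from_quat(o["orientation"]);p=np.array(o["eef_pos"])
t=R.from_euler("z",a,degrees=True)*R.from_euler("x",180,degrees=True)
rv=(q.inv()*t).as_rotvec()
if abs(rv[2])>np.pi/2: t=t*R.from_euler("z",180,degrees=True);rv=(q.inv()*t).as_rotvec()
d=np.array([x,y,z])-p
print("t",round(o["time"],2),"p",p.round(4),"turn",rv.round(3),"shift now mm",(q.inv().apply(d)*1000).round(1),"shift after turn",(t.inv().apply(d)*1000).round(1),"gap",round(float(o["finger_gap"]),4),"F",np.round(o["force"],1))
E
python3 -m pendant '[[0,0,0,30,-18,0,85],[0,0,0,30,-18,0,85],[0,0,0,30,-18,0,85],[0,0,0,30,-18,0,85],[0,0,0,30,-18,0,85]]' 30
python3 d.py .4328 -.351 .15 8.4
```

```text
time: 0.6
eef_pos: [0.3812, -0.4358, 0.3035]
orientation: [0.974, 0.225, -0.0, -0.0]
force: [0.8, 0.2, 1.2]
finger_gap: 0.0851
t 0.6 p [ 0.3812 -0.4358  0.3035] turn [-0.001  0.     0.308] shift now mm [ 83.6 -53.4 153.6] shift after turn [ 63.4 -76.3 153.5] gap 0.0851 F [0.8 0.2 1.2]
```

```bash

python3 -m pendant '[[0,0,0.1,0,0,0,85],[0,0,0.1,0,0,0,85],[0,0,0.108,0,0,0,85],[0,0,0,0,0,0,85],[0,0,0,0,0,0,60]]' 30 >/dev/null
python3 d.py .4328 -.351 .15 8.4
```

```text
t 1.1 p [ 0.3808 -0.437   0.3037] turn [-0.     0.     0.003] shift now mm [ 64.3 -77.2 153.7] shift after turn [ 64.1 -77.5 153.7] gap 0.0725 F [ 0.  0. -1.]
```

```bash

python3 -m pendant '[[0,0,0.003,20,-25,20,60],[0,0,0,20,-25,35,60],[0,0,0,24,-27,35,60],[0,0,0,0,0,35,60],[0,0,0,0,0,28,60]]' 30 >/dev/null
python3 -m pendant '[[0,0,0,0,0,0,60],[0,0,0,0,0,0,60],[0,0,0,0,0,0,60],[0,0,0,0,0,0,60],[0,0,0,0,0,0,60]]' 30 >/dev/null
python3 d.py .4328 -.351 .107 8.4
python3 - <<'E'
from cell import eyes
import cv2
s=eyes.snapshot("scene");cv2.imwrite("pics/a.png",cv2.resize(s["color"][120:320,220:480],None,fx=3,fy=3))
E
```

```text
t 2.1 p [ 0.4333 -0.3525  0.1524] turn [ 0.002 -0.002 -0.003] shift now mm [-0.4 -1.7 45.4] shift after turn [-0.3 -1.6 45.4] gap 0.0597 F [0.7 0.4 0.5]
```

View pics/a.png

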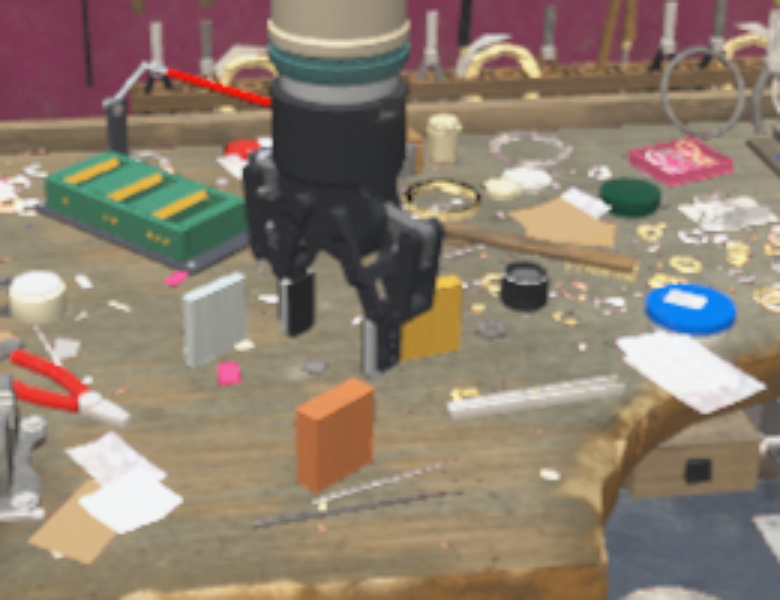

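The gripper is centred over the copper slab: the fingertip midpoint at crop (338,355) is about 26 mm above the slab top at (337,398). Descending to grip.

```bash

python3 -m pendant '[[0,0,0,0,-1.5,10,60],[0,0,0,0,0,15,60],[0,0,0,0,0,15,60],[0,0,0,0,0,5,60],[0,0,0,0,0,0,60]]' 30 >/dev/null
python3 d.py .4328 -.351 .107 8.4
python3 -m pendant '[[0,0,0,0,0,0,15],[0,0,0,0,0,0,10],[0,0,0,0,0,0,10],[0,0,0,0,0,0,10],[0,0,0,0,0,0,10]]' 50 >/dev/null
python3 d.py .4328 -.351 .107 8.4
python3 -m pendant '[[0,0,0,0,0,0,10],[0,0,0,0,0,0,10],[0,0,0,0,0,0,10],[0,0,0,0,0,0,10],[0,0,0,0,0,0,10]]' 50 >/dev/null
python3 d.py .4328 -.351 .107 8.4
```

```text
t 2.65 p [ 0.4322 -0.35    0.1051] turn [-0.001  0.001 -0.003] shift now mm [ 0.5  1.1 -1.9] shift after turn [ 0.5  1.1 -1.9] gap 0.0598 F [-0.6 -1.  -0.3]
t 3.15 p [ 0.4331 -0.3508  0.1068] turn [ 0.001 -0.001 -0.003] shift now mm [-0.3  0.1 -0.2] shift after turn [-0.3  0.1 -0.2] gap 0.017 F [0.4 0.3 5.2]
t 3.65 p [ 0.4331 -0.3508  0.1068] turn [ 0.001 -0.001 -0.003] shift now mm [-0.3  0.1 -0.2] shift after turn [-0.3  0.1 -0.2] gap 0.0168 F [ 0.4 -0.1  6.4]
```

```bash

python3 -m pendant '[[0,0,0,0,0,-10,10],[0,0,0,0,0,-25,10],[0,0,0,0,0,-35,10],[0,0,0,0,0,-35,10],[0,0,0,0,0,-20,10]]' 50 >/dev/null
python3 -m pendant '[[0,0,-0.03,0,0,0,10],[0,0,-0.03,0,0,0,10],[0,0,-0.03,0,0,0,10],[0,0,0,0,0,0,10],[0,0,0,0,0,0,10]]' 50 >/dev/null
python3 d.py .5291 -.0369 .2 13.6
```

```text
t 4.65 p [ 0.4322 -0.3502  0.2299] turn [-0.002  0.001 -0.004] shift now mm [ 166.8 -282.3   30.2] shift after turn [ 167.9 -281.7   29.9] gap 0.0167 F [-0.8 -1.1 -2.7]
```

```bash

python3 -m pendant '[[0,0,-0.004,10,-17,0,10],[0,0,0,20,-34,0,10],[0,0,0,20,-34,0,10],[0,0,0,20,-34,0,10],[0,0,0,20,-34,0,10]]' 50 >/dev/null
python3 -m pendant '[[0,0,0,20,-34,0,10],[0,0,0,20,-34,0,10],[0,0,0,20,-34,5,10],[0,0,0,12,-20,10,10],[0,0,0,6,-8,15,10]]' 50 >/dev/null
python3 -m pendant '[[0,0,0,0,0,0,10],[0,0,0,0,0,0,10],[0,0,0,0,0,0,10],[0,0,0,0,0,0,10],[0,0,0,0,0,0,10]]' 50 >/dev/null
python3 d.py .5291 -.0369 .16 13.6
python3 - <<'E'
from cell import eyes
import cv2,numpy as np
for n in("scene","top"):
    s=eyes.snapshot(n);np.savez(n+"1.npz",**s)
    c=s["color"][130:230,200:350] if n=="scene" else s["color"][140:270,190:350]
    cv2.imwrite(f"pics/b{n}.png",cv2.resize(c,None,fx=4,fy=4))
E
```

```text
t 6.15 p [ 0.5294 -0.037   0.2016] turn [ 0.001 -0.001 -0.001] shift now mm [-0.3 -0.2 41.6] shift after turn [-0.3 -0.2 41.6] gap 0.0167 F [ 0.7 -0.2 -3.7]
```

View pics/bscene.png

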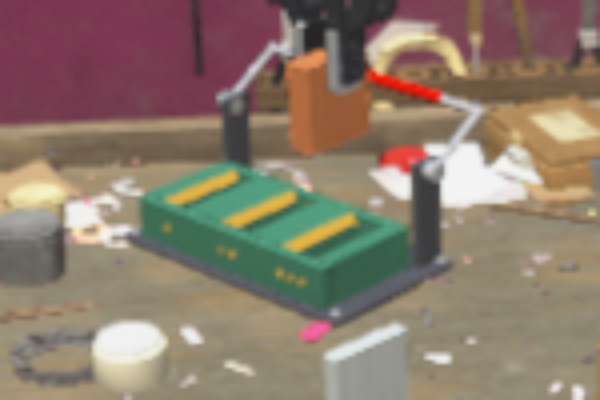

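View pics/btop.png

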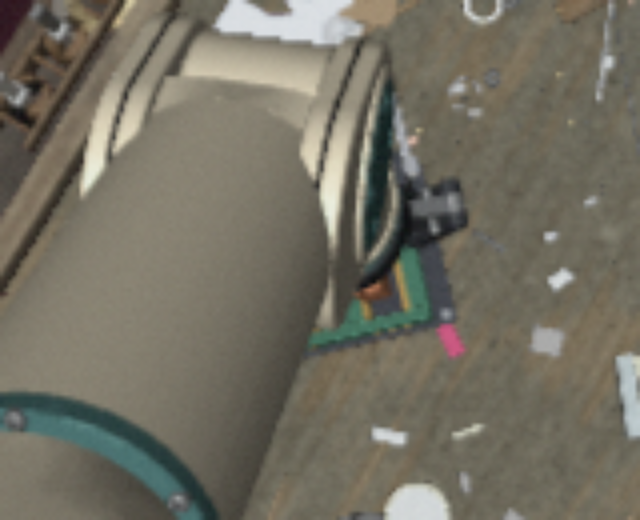

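The top view is blocked by the arm. The scene view now shows the whole rack, with the held slab's lower corner at full-image (277,168). I'll compare the slab and slot offsets within this one camera.

```bash
python3 - <<'E'
from h import *
s=load("scene1.npz");im=s["color"];hs=cv2.cvtColor(im,cv2.COLOR_BGR2HSV);P=cloud(s);z=P[...,2]
a=np.radians(13.6);ex=np.array([np.cos(a),np.sin(a)]);ey=np.array([-ex[1],ex[0]]);c=np.array([.5164,.0156])
g=(hs[...,0]>60)&(hs[...,0]<90)&(hs[...,1]>90);g[:155]=0;g[220:]=0;g[:,:225]=0;g[:,310:]=0
k=g&(z>.031)&(z<.037)
R=np.array([ray(s,u,v,.034) for v,u in zip(*np.nonzero(k))])[:,:2]-c
print("green top in rack frame x",np.percentile(R@ex,[1,99]).round(4),"y",np.percentile(R@ey,[1,99]).round(4),k.sum())
f=g&~k; print("front")
go=(hs[...,0]>12)&(hs[...,0]<30)&(hs[...,1]>130)&(im[...,2]>120);go[:165]=0;go[196:]=0;go[:,:238]=0;go[:,295:]=0
n,l,st,ce=cv2.connectedComponentsWithStats(go.astype(np.uint8))
for i in range(1,n):
    if st[i,4]<25: continue
    R=np.array([ray(s,u,v,.034) for v,u in zip(*np.nonzero(l==i))])[:,:2]-c
    print("gold",st[i],"y",np.percentile(R@ey,[3,97]).round(4),"x",np.percentile(R@ex,[3,97]).round(4))
# copper slab: expected vs seen
co=(hs[...,0]>3)&(hs[...,0]<14)&(hs[...,1]>120);co[:138]=0;co[172:]=0;co[:,:268]=0;co[:,296:]=0
vv,uu=np.nonzero(co);print("copper seen u",np.percentile(uu,[0,1,99,100]),"v",np.percentile(vv,[1,99,100]))
pc=np.array([.5294,-.037]);zb=.2016-.1068
for sx in(-1,1):
  for sy in(-1,1):
    q=pc+ex*.025*sx+ey*.009*sy
    print(sx,sy,np.round(proj(s,[*q,zb]),1),np.round(proj(s,[*q,zb+.054]),1))
print("pts slab depth", P[co].mean(0))
for x,y in((-38,80),(-38,-80),(38,-80),(38,80)):
    q=c+ex*x/1000+ey*y/1000; print("rack corner",x,y,np.round(proj(s,[*q,.034]),1))
E
```

```text
green top in rack frame x [-0.0433  0.034 ] y [-0.0842  0.0748] 502
front
gold [243 173  17   8  48] y [0.048  0.0609] x [-0.0275  0.0221]
gold [257 178  17   9  52] y [-0.0034  0.0091] x [-0.0282  0.0234]
gold [272 184  17   9  52] y [-0.0548 -0.0431] x [-0.0288  0.022 ]
copper seen u [271.   271.   293.11 295.  ] v [143. 167. 168.]
-1 -1 [277.3 168.7] [276.3 146.5]
-1 1 [271.7 166.7] [270.6 144.8]
1 -1 [292.2 162.3] [291.5 140.7]
1 1 [286.6 160.4] [285.9 139. ]
pts slab depth [ 0.52289976 -0.04263793  0.11932739]
rack corner -38 80 [233.7 178.4]
rack corner -38 -80 [279.5 196.5]
rack corner 38 -80 [301.6 185.8]
rack corner 38 80 [256.  169.2]
```

```bash
python3 - <<'E'
from h import *
s=load("scene0.npz");im=s["color"];hs=cv2.cvtColor(im,cv2.COLOR_BGR2HSV)
# predicted silhouettes of bench slabs from top measurement vs seen colour mask
def corners(x,y,yaw,t,z0=0):
    a=np.radians(yaw);ex=np.array([np.cos(a),np.sin(a)]);ey=np.array([-ex[1],ex[0]])
    return np.array([[*(np.array([x,y])+ex*.025*i+ey*t/2*j),z0+h] for i in(-1,1) for j in(-1,1) for h in(0,.054)])
def cmp(s,name,C,mask):
    U=np.array([proj(s,q) for q in C]);hull=cv2.convexHull(U.astype(np.float32))
    M=cv2.moments(hull);n,l,st,ce=cv2.connectedComponentsWithStats(mask.astype(np.uint8))
    i=1+np.argmax(st[1:,4]);
    print(name,"pred cen",(M["m10"]/M["m00"],M["m01"]/M["m00"]),"area",M["m00"],"seen",ce[i],st[i], "pred box",U.min(0),U.max(0))
h,S,v=[hs[...,i] for i in range(3)]
def roi(m,u0,u1,v0,v1):
    o=np.zeros_like(m);o[v0:v1,u0:u1]=m[v0:v1,u0:u1];return o
cmp(s,"thick",corners(.4328,-.351,8.4,.018),roi((h>3)&(h<14)&(S>150),310,355,235,290))
cmp(s,"mid",corners(.5684,-.2748,-16.4,.014),roi((h>16)&(h<30)&(S>150),340,385,200,250))
cmp(s,"thin",corners(.4522,-.1897,8,.010),roi((S<40)&(v>120),275,305,203,250))
s=load("scene1.npz");hs=cv2.cvtColor(s["color"],cv2.COLOR_BGR2HSV);h,S,v=[hs[...,i] for i in range(3)]
m=roi((h>3)&(h<14)&(S>120),268,296,138,172)
for row in m[138:172,266:298].astype(int): print(''.join('.#'[x] for x in row))
E
```

```text
thick pred cen (330.37640207519974, 263.8355703268779) area 804.9526160787791 seen [331.09384615 265.47076923] [319 249  25  35 650] pred box [317.21027215 244.18985554] [343.77332995 283.96947137]
mid pred cen (360.1270880101981, 225.1878670567858) area 640.5064908538479 seen [361.05506217 225.70159858] [350 212  24  28 563] pred box [347.50169295 210.38767149] [373.06299123 240.25176678]
thin pred cen (290.83695426401397, 225.43506074655562) area 541.1086315442808 seen [291.0866426  226.04151625] [280 210  24  33 554] pred box [279.77375806 209.29823992] [301.74561929 241.91185142]
................................
................................
................................
................................
............###.................
..........######................
.........#######................
.......########.................
.....##########.................
.....##########..........###....
.....##########..........##.##..
.....###########.........##.....
.....###########.........##.....
.....###########.........##.##..
.....###########.......####.....
.....############....######.....
......#####################.....
......#####################.....
......#####################.....
......####################......
......####################......
.......###################......
.......###################......
......####################......
......####################......
......####################......
......#################.........
.......#############............
.......############.............
.......#########................
..........###...................
................................
................................
................................
```

The two cameras disagree on the rack by about 4 mm. The scene camera agrees with the held slab to under 1 px, so I'll move part of the way toward its estimate, go down close to the slot and look again.

```bash

python3 -m pendant '[[0,0,0,-1,1,15,10],[0,0,0,-1,1,15,10],[0,0,0,-1.3,0.8,15,10],[0,0,0,0,0,4,10],[0,0,0,0,0,0,10]]' 50 >/dev/null
python3 -m pendant '[[0,0,0,0,0,0,10],[0,0,0,0,0,0,10],[0,0,0,0,0,0,10],[0,0,0,0,0,0,10],[0,0,0,0,0,0,10]]' 50 >/dev/null
python3 d.py .5291 -.0369 .16 13.6
python3 - <<'E'
from cell import eyes
import cv2,numpy as np
s=eyes.snapshot("scene");np.savez("scene2.npz",**s)
cv2.imwrite(f"pics/c.png",cv2.resize(s["color"][135:210,220:320],None,fx=8,fy=8,interpolation=cv2.INTER_CUBIC))
E
```

```text
t 7.25 p [ 0.5269 -0.0393  0.1524] turn [ 0. -0.  0.] shift now mm [ 2.7 -1.8 -7.6] shift after turn [ 2.7 -1.9 -7.6] gap 0.017 F [-0.1  0.2 -3.4]
```

View pics/c.png

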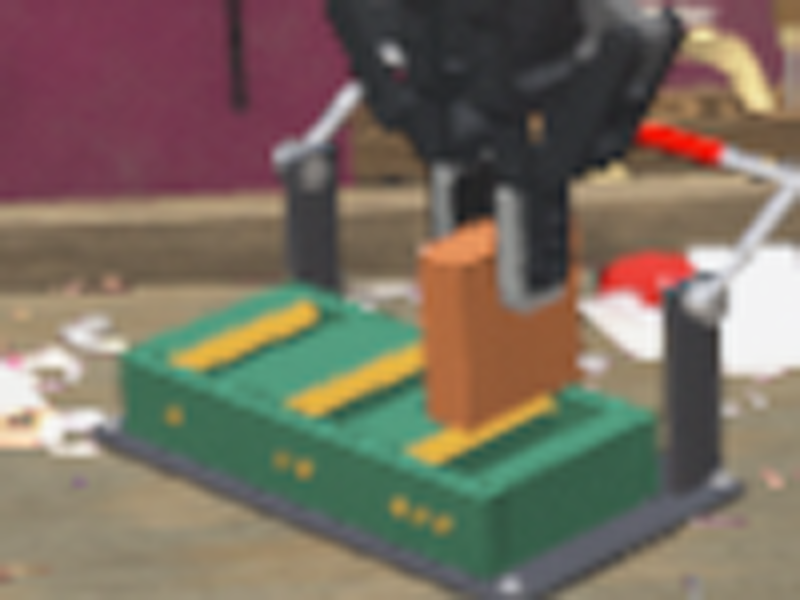

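The slab now sits about 11 mm above the wide slot, and its lower edge at picture (430-575, 385-435) lines up with the gold flare. I'll lower it in short steps and watch the force.

```bash

python3 -m pendant '[[0,0,0,0,0.6,4,10],[0,0,0,0,0,4,10],[0,0,0,0,0,4,10],[0,0,0,0,0,3,10],[0,0,0,0,0,0,10]]' 50 >/dev/null
python3 d.py .5291 -.0369 .113 13.6
python3 -m pendant '[[0,0,0,0,0,2,10],[0,0,0,0,0,2,10],[0,0,0,0,0,2,10],[0,0,0,0,0,0,10],[0,0,0,0,0,0,10]]' 50 >/dev/null
python3 d.py .5291 -.0369 .113 13.6
```

```text
t 7.8 p [ 0.5267 -0.0395  0.1366] turn [-0.001  0.001  0.001] shift now mm [ 3.  -1.9 23.6] shift after turn [ 2.9 -1.9 23.6] gap 0.0169 F [ 0.3  0.7 -2.4]
t 8.3 p [ 0.5269 -0.0382  0.1312] turn [-0.002 -0.     0.002] shift now mm [ 2.4 -0.7 18.2] shift after turn [ 2.4 -0.7 18.2] gap 0.0169 F [-1.2  5.5  0.8]
```

```bash

python3 -m pendant '[[0,0,0,0,-1.3,0,10],[0,0,0,0,0,0,10],[0,0,0,0,0,2,10],[0,0,0,0,0,2,10],[0,0,0,0,0,0,10]]' 50 >/dev/null
python3 d.py .5291 -.0369 .113 13.6
python3 -m pendant '[[0,0,0,0,0,3,10],[0,0,0,0,0,3,10],[0,0,0,0,0,3,10],[0,0,0,0,0,0,10],[0,0,0,0,0,0,10]]' 50 >/dev/null
python3 d.py .5291 -.0369 .113 13.6
```

```text
t 8.8 p [ 0.5264 -0.0382  0.1267] turn [-0.001  0.001  0.001] shift now mm [ 2.9 -0.6 13.7] shift after turn [ 2.9 -0.6 13.7] gap 0.0168 F [-1.1  4.9 -1.3]
t 9.3 p [ 0.5261 -0.0382  0.1175] turn [-0.001  0.001  0.001] shift now mm [ 3.2 -0.5  4.5] shift after turn [ 3.2 -0.6  4.5] gap 0.0171 F [-0.8  5.3 -5.6]
```

```bash

python3 -m pendant '[[0,0,0,0,-0.8,0,10],[0,0,0,0,0,2,10],[0,0,0,0,0,2,10],[0,0,0,0,0,1,10],[0,0,0,0,0,0,10]]' 50 >/dev/null
python3 d.py .5291 -.0369 .113 13.6
python3 -m pendant '[[0,0,0,0,0,0.5,10],[0,0,0,0,0,0,10],[0,0,0,0,0,0,10],[0,0,0,0,0,0,10],[0,0,0,0,0,0,10]]' 50 >/dev/null
python3 d.py .5291 -.0369 .113 13.6
```

```text
t 9.8 p [ 0.5264 -0.038   0.113 ] turn [0. 0. 0.] shift now mm [ 2.9 -0.4 -0. ] shift after turn [ 2.9 -0.4 -0. ] gap 0.017 F [-0.8  2.9 -2.4]
t 10.3 p [ 0.5264 -0.038   0.1128] turn [0. 0. 0.] shift now mm [ 2.9 -0.5 -0.2] shift after turn [ 2.9 -0.5 -0.2] gap 0.0176 F [-2.3  3.4  3.4]
```

Floor contact at the expected height (Fz rose). Release and lift.

```bash

python3 -m pendant '[[0,0,0,0,0,0,25],[0,0,0,0,0,0,40],[0,0,0,0,0,0,40],[0,0,0,0,0,-10,40],[0,0,0,0,0,-20,40]]' 50 >/dev/null
python3 -m pendant '[[0,0,0,0,0,-30,40],[0,0,0,0,0,-40,40],[0,0,0,0,0,-20,40],[0,0,0,0,0,0,40],[0,0,0,0,0,0,60]]' 50 >/dev/null
python3 - <<'E'
from cell import eyes
import cv2,numpy as np
s=eyes.snapshot("scene")
cv2.imwrite(f"pics/e.png",cv2.resize(s["color"][135:210,220:320],None,fx=8,fy=8,interpolation=cv2.INTER_CUBIC))
E
python3 d.py .5684 -.2748 .235 -16.4
```

```text
t 11.35 p [ 0.526  -0.0379  0.2323] turn [-0.     0.001  0.524] shift now mm [-14.6 240.2  -2.7] shift after turn [107.6 215.3  -2.7] gap 0.0597 F [ 0.8 -0.1  0.3]
```

View pics/e.png

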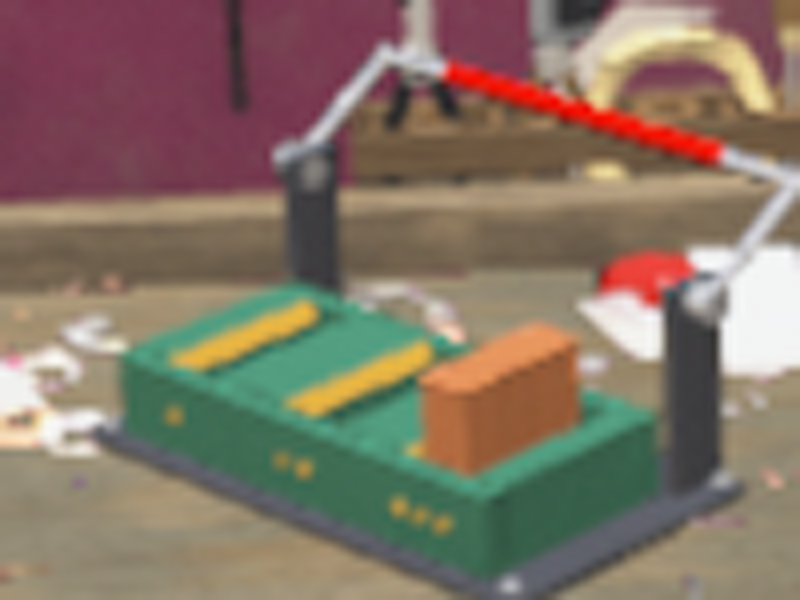

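The copper slab is seated upright in the wide slot, its top face at picture (420-580, 325-395). Now the brass slab.

```bash

python3 -m pendant '[[0,0,0,-1,20,0,60],[0,0,0,-2,35,0,60],[0,0,0,-3,40,0,60],[0,0,0,-3,40,0,60],[0,0,0,-3,40,0,60]]' 50 >/dev/null
python3 -m pendant '[[0,0,0,-2,40,0,60],[0,0,0,0,24,0,60],[0,0,0.13,0,0,0,60],[0,0,0.13,0,0,0,60],[0,0,0.13,0,0,0,60]]' 50 >/dev/null
python3 -m pendant '[[0,0,0.13,0,0,20,60],[0,0,0.003,0,0,30,60],[0,0,0,0,0,30,60],[0,0,0,0,0,0,60],[0,0,0,0,0,0,60]]' 50 >/dev/null
python3 d.py .5684 -.2748 .15 -16.4
python3 - <<'E'
from cell import eyes
from h import *
import cv2,numpy as np
s=eyes.snapshot("scene")
cv2.imwrite(f"pics/f.png",cv2.resize(s["color"][160:260,320:420],None,fx=6,fy=6,interpolation=cv2.INTER_CUBIC))
s=eyes.snapshot("top");np.savez("top3.npz",**s);P=cloud(s)
cv2.imwrite(f"pics/g.png",cv2.resize(s["color"][150:250,210:330],None,fx=6,fy=6,interpolation=cv2.INTER_CUBIC))
E
```

```text
t 12.85 p [ 0.5684 -0.2734  0.1515] turn [-0.     0.003  0.001] shift now mm [0.4 1.4 1.5] shift after turn [0.4 1.4 1.5] gap 0.06 F [ 0.3 -0.4  0.1]
```

View pics/f.png

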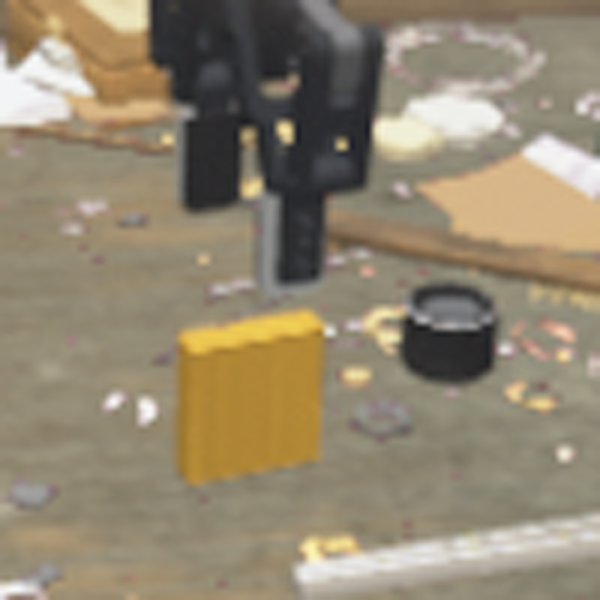

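View pics/g.png

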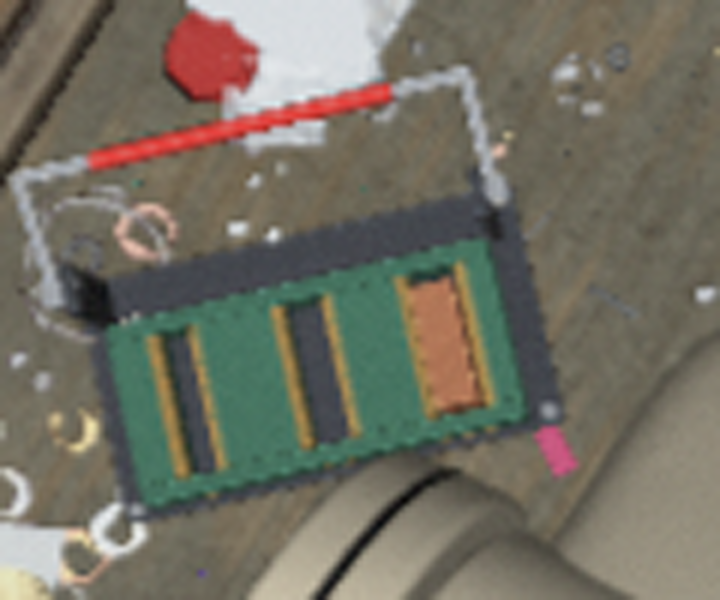

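Brass slab: the tip midpoint at picture (250,250) is over the slab top at (250,330). In the top view the copper slab sits within its slot; I'll check its offset numerically and descend on the brass.

```bash

python3 - <<'E'
from h import *
s=load("top3.npz");P=cloud(s);z=P[...,2];hs=cv2.cvtColor(s["color"],cv2.COLOR_BGR2HSV)
m=(z>.056)&(z<.066)&(hs[...,0]<15)&(hs[...,1]>80);m[:190]=0;m[225:]=0;m[:,:270]=0;m[:,300:]=0
R=np.array([ray(s,u,v,.060) for v,u in zip(*np.nonzero(m))])[:,:2]
a=np.radians(13.6);ex=np.array([np.cos(a),np.sin(a)]);ey=np.array([-ex[1],ex[0]]);d=R-[.5164,.0156]
print(m.sum(),np.median(z[m]),"rack x",np.percentile(d@ex,[1,50,99]),"y",np.percentile(d@ey,[1,50,99]),cv2.minAreaRect(R.astype(np.float32)*1000))
E
python3 -m pendant '[[0,0,0,0,1,10,60],[0,0,0,0,0,15,60],[0,0,0,0,0,15,60],[0,0,0,0,0,4,60],[0,0,0,0,0,0,60]]' 50 >/dev/null
python3 d.py .5684 -.2748 .107 -16.4
python3 -m pendant '[[0,0,0,0,0,0,10],[0,0,0,0,0,0,5],[0,0,0,0,0,0,5],[0,0,0,0,0,0,5],[0,0,0,0,0,0,5]]' 50 >/dev/null
python3 -m pendant '[[0,0,0,0,0,0,5],[0,0,0,0,0,0,5],[0,0,0,0,0,0,5],[0,0,0,0,0,0,5],[0,0,0,0,0,0,5]]' 50 >/dev/null
python3 d.py .5684 -.2748 .107 -16.4
```

```text
154 0.060692063881788855 rack x [-0.02784364 -0.00373629  0.02132428] y [-0.06326929 -0.05469951 -0.04631188] ((526.1942749023438, -38.29172134399414), (50.12390899658203, 17.328399658203125), 14.65742301940918)
t 13.45 p [ 0.5681 -0.2741  0.1072] turn [-0.     0.003  0.001] shift now mm [0.5 0.6 0.1] shift after turn [0.5 0.6 0.2] gap 0.0604 F [-0.8  0.6  0.1]
t 14.45 p [ 0.5691 -0.275   0.1092] turn [ 0.001 -0.001  0.001] shift now mm [-0.7  0.   2.2] shift after turn [-0.7  0.   2.2] gap 0.0125 F [-1.3 -1.9  6. ]
```

The top camera puts the seated copper at (0.5262,-0.0383), which matches the robot's release pose, so the top view is the trustworthy one. The copper is about 4 mm off centre in x, within the 10 mm limit. Brass gripped (12.5 mm gap reading, similar offset to the copper). Lift and carry.

```bash

python3 -m pendant '[[0,0,0,0,0,-10,5],[0,0,0,0,0,-25,5],[0,0,0,0,0,-35,5],[0,0,-0.13,0,0,-35,5],[0,0,-0.13,0,0,-18,5]]' 50 >/dev/null
python3 -m pendant '[[0,0,-0.13,0,0,0,5],[0,0,-0.13,0,0,0,5],[0,0,-0.003,0,0,0,5],[0,0,0,0,0,0,5],[0,0,0,0,0,0,5]]' 50 >/dev/null
python3 d.py .5156 .0147 .2 13.6
```

```text
t 15.45 p [ 0.5686 -0.2741  0.2312] turn [-0.001  0.001 -0.002] shift now mm [  16.  -293.2   31.4] shift after turn [  16.4 -293.2   31.2] gap 0.0131 F [-0.2  0.4 -3.8]
```

```bash

python3 -m pendant '[[0,0,-0.002,1,-17,0,5],[0,0,0,2,-35,0,5],[0,0,0,2,-38,0,5],[0,0,0,2,-38,0,5],[0,0,0,2,-38,0,5]]' 50 >/dev/null
python3 -m pendant '[[0,0,0,2,-38,0,5],[0,0,0,2,-38,0,5],[0,0,0,2,-32,5,5],[0,0,0,1,-14,10,5],[0,0,0,0.5,-5,15,5]]' 50 >/dev/null
python3 -m pendant '[[0,0,0,0,0,10,5],[0,0,0,0,0,15,5],[0,0,0,0,0,15,5],[0,0,0,0,0,0,5],[0,0,0,0,0,0,5]]' 50 >/dev/null
python3 d.py .5156 .0147 .152 13.6
python3 - <<'E'
from cell import eyes
import cv2,numpy as np
s=eyes.snapshot("scene")
cv2.imwrite(f"pics/i.png",cv2.resize(s["color"][135:210,220:320],None,fx=8,fy=8,interpolation=cv2.INTER_CUBIC))
E
```

```text
t 16.95 p [0.5152 0.0133 0.1615] turn [0.    0.001 0.001] shift now mm [ 0.7 -1.3  9.5] shift after turn [ 0.7 -1.3  9.5] gap 0.0128 F [-0.   0.4 -3. ]
```

View pics/i.png

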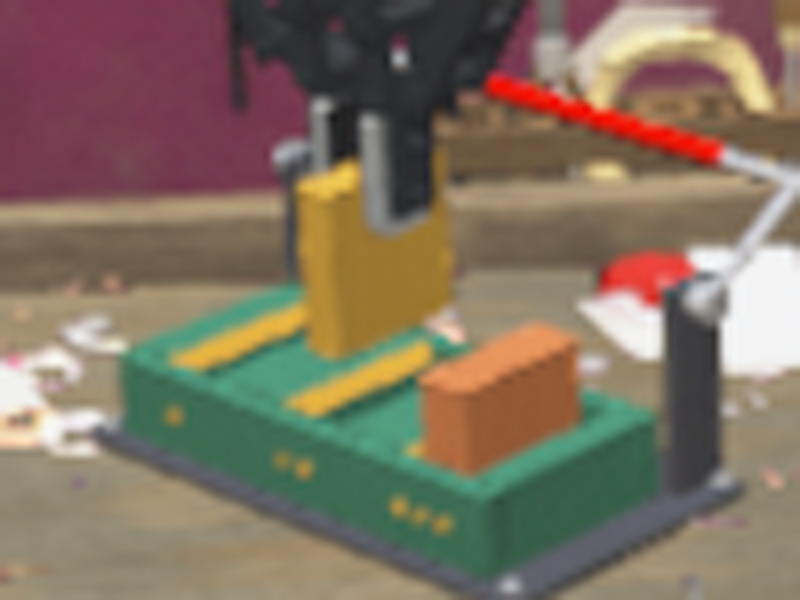

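The brass slab is held about 18 mm above the middle slot (lower edge at picture 315-450, 310-355). Trim y by 1.3 mm and insert.

```bash

python3 -m pendant '[[0,0,0,0.5,-1.2,6,5],[0,0,0,0,0,6,5],[0,0,0,0,0,6,5],[0,0,0,0,0,6,5],[0,0,0,0,0,0,5]]' 50 >/dev/null
python3 d.py .5156 .0147 .115 13.6
python3 -m pendant '[[0,0,0,0,0,2,5],[0,0,0,0,0,2,5],[0,0,0,0,0,2,5],[0,0,0,0,0,0,5],[0,0,0,0,0,0,5]]' 50 >/dev/null
python3 d.py .5156 .0147 .115 13.6
```

```text
t 17.5 p [0.515  0.0154 0.1367] turn [-0.     0.002  0.002] shift now mm [ 0.5  0.8 21.7] shift after turn [ 0.5  0.8 21.7] gap 0.013 F [-0.9  0.6 -3.2]
t 18.0 p [0.5156 0.0154 0.1317] turn [ 0.    -0.     0.002] shift now mm [-0.2  0.7 16.7] shift after turn [-0.2  0.7 16.7] gap 0.0128 F [ 0.1  0.4 -3.2]
```

```bash

python3 -m pendant '[[0,0,0,0,0,3,5],[0,0,0,0,0,3,5],[0,0,0,0,0,3,5],[0,0,0,0,0,2,5],[0,0,0,0,0,0,5]]' 50 >/dev/null
python3 d.py .5156 .0147 .115 13.6
python3 -m pendant '[[0,0,0,0,0,2,5],[0,0,0,0,0,2,5],[0,0,0,0,0,1,5],[0,0,0,0,0,0,5],[0,0,0,0,0,0,5]]' 50 >/dev/null
python3 d.py .5156 .0147 .115 13.6
```

```text
t 18.5 p [0.5153 0.0154 0.1202] turn [-0.     0.001  0.002] shift now mm [0.1 0.7 5.2] shift after turn [0.1 0.7 5.2] gap 0.0126 F [ 0.4  0.2 -3. ]
t 19.0 p [0.5156 0.0154 0.1156] turn [ 0.    -0.     0.002] shift now mm [-0.1  0.7  0.6] shift after turn [-0.1  0.7  0.6] gap 0.0127 F [-0.  -0.2 -3.3]
```

```bash

python3 -m pendant '[[0,0,0,0,0,1,5],[0,0,0,0,0,0,5],[0,0,0,0,0,0,5],[0,0,0,0,0,0,5],[0,0,0,0,0,0,5]]' 50 >/dev/null
python3 d.py .5156 .0147 .115 13.6
python3 -m pendant '[[0,0,0,0,0,0,20],[0,0,0,0,0,0,34],[0,0,0,0,0,0,34],[0,0,0,0,0,0,34],[0,0,0,0,0,-10,34]]' 50 >/dev/null
python3 -m pendant '[[0,0,0,0,0,-30,34],[0,0,0,0,0,-40,34],[0,0,0,0,0,-40,34],[0,0,0,0,0,0,34],[0,0,0,0,0,0,60]]' 50 >/dev/null
python3 d.py .4522 -.1897 .235 8
python3 - <<'E'
from cell import eyes
import cv2,numpy as np
s=eyes.snapshot("scene")
cv2.imwrite(f"pics/j.png",cv2.resize(s["color"][135:210,220:320],None,fx=8,fy=8,interpolation=cv2.INTER_CUBIC))
E
```

```text
t 19.5 p [0.5157 0.0153 0.1152] turn [ 0.    -0.001  0.002] shift now mm [-0.2  0.6  0.2] shift after turn [-0.2  0.6  0.2] gap 0.0127 F [-1.1 -0.8  5.1]
t 20.5 p [0.5159 0.0155 0.236 ] turn [ 0.    -0.003  0.1  ] shift now mm [-110.6  184.2    0.7] shift after turn [-91.7 194.3   1. ] gap 0.0472 F [-1.1  0.5 -0.3]
```

View pics/j.png

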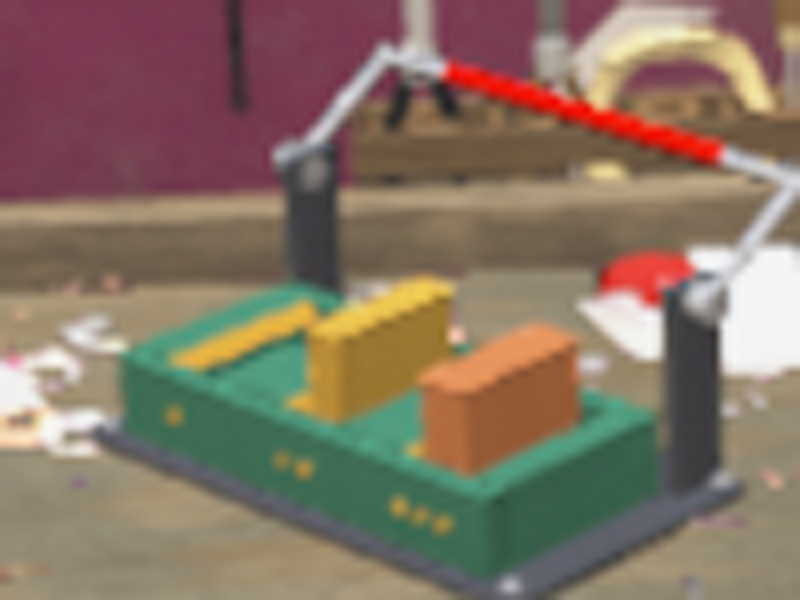

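Brass is seated like the copper (top face at picture 305-455, 280-340). Now the silver slab.

```bash

python3 -m pendant '[[0,0,0,-12,20,0,60],[0,0,0,-20,33,0,60],[0,0,0,-22,37,0,60],[0,0,0,-22,37,0,60],[0,0,0,-20,33,0,60]]' 50 >/dev/null
python3 -m pendant '[[0,0,0.05,-14,24,0,60],[0,0,0.05,0,0,20,60],[0,0,0,0,0,30,60],[0,0,0,0,0,30,60],[0,0,0,0,0,0,60]]' 50 >/dev/null
python3 -m pendant '[[0,0,0,0,0,0,60],[0,0,0,0,0,0,60],[0,0,0,0,0,0,60],[0,0,0,0,0,0,60],[0,0,0,0,0,0,60]]' 50 >/dev/null
python3 d.py .4522 -.1897 .108 8
python3 - <<'E'
from cell import eyes
import cv2,numpy as np
s=eyes.snapshot("scene")
cv2.imwrite(f"pics/k.png",cv2.resize(s["color"][165:265,240:340],None,fx=6,fy=6,interpolation=cv2.INTER_CUBIC))
E
```

```text
t 22.05 p [ 0.4527 -0.1895  0.1554] turn [ 0.001 -0.001  0.   ] shift now mm [-0.6  0.1 47.4] shift after turn [-0.5  0.1 47.4] gap 0.0598 F [-0.1  0.2  0.5]
```

View pics/k.png

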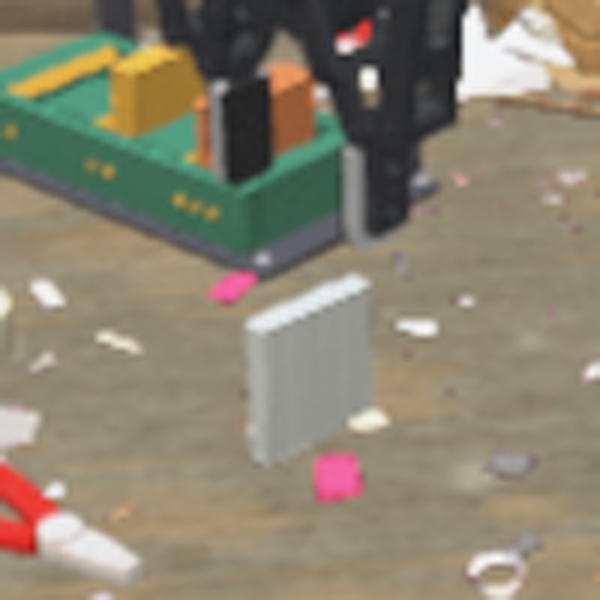

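The tip midpoint at (310,210) is centred over the silver slab's top at (310,305). Descend and grip.

```bash

python3 -m pendant '[[0,0,0,0,0,12,60],[0,0,0,0,0,15,60],[0,0,0,0,0,15,60],[0,0,0,0,0,5,60],[0,0,0,0,0,0,60]]' 50 >/dev/null
python3 -m pendant '[[0,0,0,0,0,0,10],[0,0,0,0,0,0,2],[0,0,0,0,0,0,2],[0,0,0,0,0,0,2],[0,0,0,0,0,0,2]]' 50 >/dev/null
python3 -m pendant '[[0,0,0,0,0,0,2],[0,0,0,0,0,0,2],[0,0,0,0,0,0,2],[0,0,0,0,0,0,2],[0,0,0,0,0,0,2]]' 50 >/dev/null
python3 d.py .4522 -.1897 .108 8
python3 -m pendant '[[0,0,0,0,0,-10,2],[0,0,0,0,0,-25,2],[0,0,-0.05,0,0,-35,2],[0,0,-0.049,0,0,-35,2],[0,0,0,0,0,-18,2]]' 50 >/dev/null
python3 -m pendant '[[0,0,0,0,0,0,2],[0,0,0,0,0,0,2],[0,0,0,0,0,0,2],[0,0,0,0,0,0,2],[0,0,0,0,0,0,2]]' 50 >/dev/null
python3 d.py .5029 .0672 .2 13.6
```

```text
t 23.6 p [ 0.4527 -0.1896  0.1082] turn [ 0.    -0.001  0.   ] shift now mm [-0.5  0.1  0.2] shift after turn [-0.5  0.1  0.2] gap 0.009 F [-0.7 -1.1  7.2]
t 24.6 p [ 0.4519 -0.1893  0.2297] turn [-0.001  0.002  0.001] shift now mm [ 110.2 -237.2   29.7] shift after turn [ 109.9 -237.3   29.7] gap 0.0087 F [-0.7  0.6 -1.5]
```

```bash

python3 -m pendant '[[0,0,0,8,-17,0,2],[0,0,0,15,-32,0,2],[0,0,0,15,-32,0,2],[0,0,0,15,-32,0,2],[0,0,0,15,-32,0,2]]' 50 >/dev/null
python3 -m pendant '[[0,0,0,15,-32,0,2],[0,0,0,14,-31,5,2],[0,0,0,8,-19,10,2],[0,0,0,5,-10,15,2],[0,0,0,0,0,10,2]]' 50 >/dev/null
python3 -m pendant '[[0,0,0,0,0,15,2],[0,0,0,0,0,13,2],[0,0,0,0,0,0,2],[0,0,0,0,0,0,2],[0,0,0,0,0,0,2]]' 50 >/dev/null
python3 d.py .5029 .0672 .114 13.6
python3 - <<'E'
from cell import eyes
import cv2,numpy as np
s=eyes.snapshot("scene")
cv2.imwrite(f"pics/l.png",cv2.resize(s["color"][135:210,220:320],None,fx=8,fy=8,interpolation=cv2.INTER_CUBIC))
E
```

```text
t 26.1 p [0.5036 0.0663 0.1631] turn [ 0.    -0.001  0.001] shift now mm [-0.5 -1.1 49.1] shift after turn [-0.4 -1.1 49.1] gap 0.0089 F [ 0.2 -0.5 -1. ]
```

View pics/l.png

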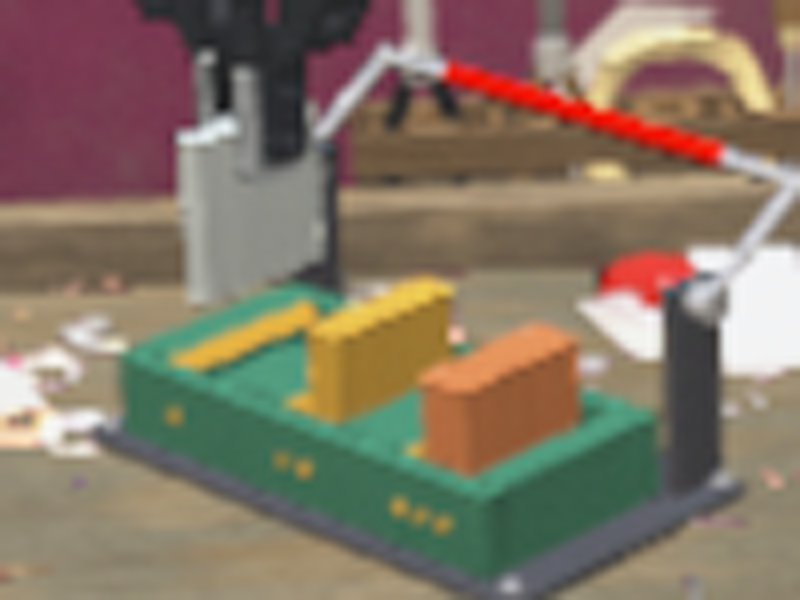

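The silver slab is held above the narrow slot at the expected place (lower corner at about (195,300)). Trim by -1.3 mm in tool y and insert.

```bash

python3 -m pendant '[[0,0,0,-0.5,-1.3,6,2],[0,0,0,0,0,8,2],[0,0,0,0,0,8,2],[0,0,0,0,0,5,2],[0,0,0,0,0,0,2]]' 50 >/dev/null
python3 d.py .5029 .0672 .114 13.6
python3 -m pendant '[[0,0,0,0,0,2,2],[0,0,0,0,0,2,2],[0,0,0,0,0,2,2],[0,0,0,0,0,0,2],[0,0,0,0,0,0,2]]' 50 >/dev/null
python3 d.py .5029 .0672 .114 13.6
```

```text
t 26.65 p [0.5019 0.0679 0.1346] turn [-0.     0.002  0.001] shift now mm [ 0.9  0.9 20.6] shift after turn [ 0.9  0.9 20.6] gap 0.0093 F [-0.2  0.6 -0.6]
t 27.15 p [0.5024 0.068  0.1297] turn [-0.    -0.     0.001] shift now mm [ 0.3  0.9 15.7] shift after turn [ 0.3  0.9 15.7] gap 0.0089 F [-0.3 -0.5 -2. ]
```

```bash

python3 -m pendant '[[0,0,0,0,0,3,2],[0,0,0,0,0,3,2],[0,0,0,0,0,3,2],[0,0,0,0,0,2,2],[0,0,0,0,0,0,2]]' 50 >/dev/null
python3 d.py .5029 .0672 .114 13.6
python3 -m pendant '[[0,0,0,0,0,2,2],[0,0,0,0,0,2,2],[0,0,0,0,0,1,2],[0,0,0,0,0,0.5,2],[0,0,0,0,0,0,2]]' 50 >/dev/null
python3 d.py .5029 .0672 .114 13.6
```

```text
t 27.65 p [0.5022 0.0679 0.1182] turn [-0.     0.001  0.001] shift now mm [0.5 0.8 4.2] shift after turn [0.5 0.8 4.2] gap 0.0086 F [-0.8  0.5 -1.9]
t 28.15 p [0.5025 0.0679 0.1142] turn [-0.    -0.001  0.001] shift now mm [0.2 0.8 0.2] shift after turn [0.2 0.8 0.2] gap 0.0089 F [-2.  -0.7 10.3]
```

Floor contact (10 N). Release, lift, then measure the bar.

```bash

python3 -m pendant '[[0,0,0,0,0,0,20],[0,0,0,0,0,0,32],[0,0,0,0,0,0,32],[0,0,0,0,0,0,32],[0,0,0,0,0,-10,32]]' 50 >/dev/null
python3 -m pendant '[[0,0,0,0,0,-30,32],[0,0,0,0,0,-40,32],[0,0,0,0,0,-40,32],[0,0,0,0,0,0,32],[0,0,0,0,0,0,0]]' 30 >/dev/null
python3 -m pendant '[[0,0,0,0,25,0,0],[0,0,0,0,40,0,0],[0,0,0,0,40,0,0],[0,0,0,0,40,0,0],[0,0,0,0,30,0,0]]' 30 >/dev/null
python3 d.py .628 .0426 .235 13.6
python3 - <<'E'
from cell import eyes
from h import *
s=eyes.snapshot("scene");np.savez("scene5.npz",**s)
cv2.imwrite(f"pics/m.png",cv2.resize(s["color"][135:210,220:320],None,fx=8,fy=8,interpolation=cv2.INTER_CUBIC))
s=eyes.snapshot("top");np.savez("top5.npz",**s);P=cloud(s);z=P[...,2];hs=cv2.cvtColor(s["color"],cv2.COLOR_BGR2HSV)
cv2.imwrite(f"pics/n.png",cv2.resize(s["color"][150:250,210:330],None,fx=6,fy=6,interpolation=cv2.INTER_CUBIC))
m=((hs[...,0]<6)|(hs[...,0]>174))&(hs[...,1]>170)&(z>.08)&(z<.13);m[:150]=0;m[190:]=0;m[:,:215]=0;m[:,285:]=0
a=np.radians(13.6);ex=np.array([np.cos(a),np.sin(a)]);ey=np.array([-ex[1],ex[0]])
zz=np.median(z[m])
R=np.array([ray(s,u,v,zz) for v,u in zip(*np.nonzero(m))])[:,:2]-[.5164,.0156]
print("bar n",m.sum(),"z",zz,"rack x",np.percentile(R@ex,[5,50,95]),"y",np.percentile(R@ey,[1,50,99]))
for n,(lo,hi) in dict(thick=(-.075,-.03),mid=(-.027,.027),thin=(.03,.075)).items():
    Q=P[...,:2]-[.5164,.0156];X=Q@ex;Y=Q@ey
    k=(z>.053)&(z<.067)&(abs(X)<.036)&(Y>lo)&(Y<hi)
    R=np.array([ray(s,u,v,.06) for v,u in zip(*np.nonzero(k))])[:,:2]-[.5164,.0156]
    print(n,k.sum(),np.median(z[k]) if k.sum() else 0,"x",np.percentile(R@ex,[2,50,98]).round(4),"y",np.percentile(R@ey,[2,50,98]).round(4))
E
```

```text
t 29.65 p [ 0.5431 -0.1049  0.2318] turn [-0.     0.003 -0.001] shift now mm [ 117.1 -123.5   -3.6] shift after turn [ 117.2 -123.4   -3.2] gap 0.0001 F [ 0.7  0.6 -0.2]
bar n 70 z 0.09740474510168133 rack x [0.08964196 0.09172745 0.09539093] y [-0.02043262  0.02221674  0.05631235]Traceback (most recent call last):
  File "<stdin>", line 15, in <module>
IndexError: too many indices for array: array is 1-dimensional, but 2 were indexed
```

View pics/m.png

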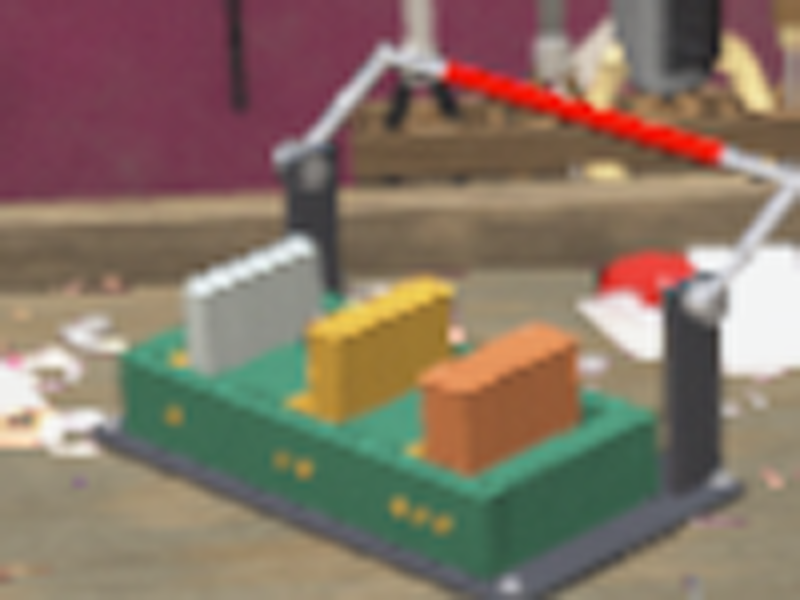

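View pics/n.png

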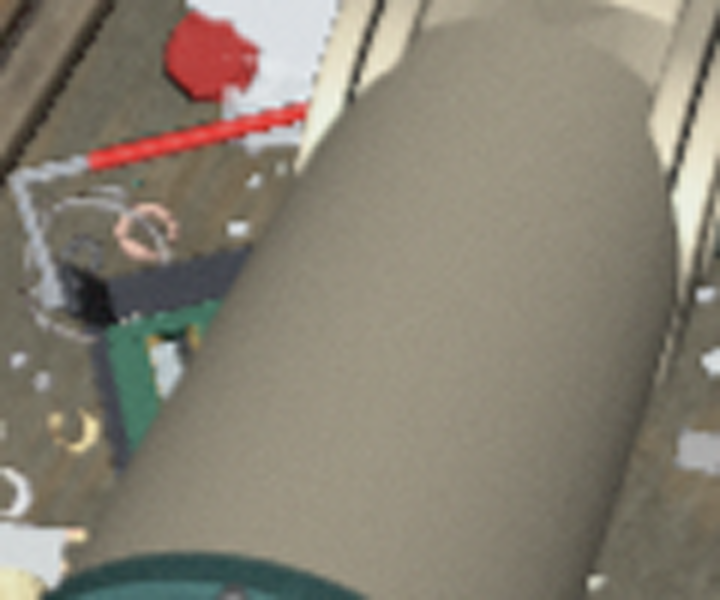

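All three slabs are seated upright. The bar sits at rack x of about 92 mm, z about 95 mm (angle about 2.5). Before lowering behind it, I'll check that the space there is free.

```bash
python3 - <<'E'
from h import *
P=cloud(load("top3.npz"));a=np.radians(13.6);ex=np.array([np.cos(a),np.sin(a)]);ey=np.array([-ex[1],ex[0]])
Q=P[...,:2]-[.5164,.0156];X=Q@ex;Y=Q@ey;z=P[...,2]
for x0 in np.arange(.06,.26,.02):
    print(round(x0,2),[f"{np.percentile(z[k],98):.3f}" if (k:=(X>=x0)&(X<x0+.02)&(Y>=y0)&(Y<y0+.03)).sum()>3 else "--" for y0 in np.arange(-.15,.15,.03)])
E
python3 d.py .633 .0438 .235 13.6
```

```text
0.06 ['0.005', '0.082', '0.090', '0.008', '0.008', '0.008', '0.009', '0.088', '0.090', '0.027']
0.08 ['0.006', '0.091', '0.100', '0.100', '0.101', '0.100', '0.101', '0.100', '0.096', '0.031']
0.1 ['0.008', '0.006', '0.004', '0.012', '0.019', '0.022', '0.005', '0.005', '0.031', '0.032']
0.12 ['0.005', '0.005', '0.007', '0.020', '0.023', '0.024', '0.018', '0.016', '0.033', '0.056']
0.14 ['0.009', '0.016', '0.018', '0.023', '0.023', '0.024', '0.021', '0.032', '0.049', '0.112']
0.16 ['0.012', '0.017', '0.038', '0.026', '0.023', '0.025', '0.031', '0.046', '0.102', '0.305']
0.18 ['0.013', '0.037', '0.039', '0.039', '0.033', '0.021', '0.033', '0.062', '0.200', '0.668']
0.2 ['0.012', '0.038', '0.040', '0.039', '0.040', '0.037', '0.050', '0.081', '0.272', '0.669']
0.22 ['0.005', '0.038', '0.040', '0.039', '0.039', '0.048', '0.135', '0.293', '0.614', '0.638']
0.24 ['0.006', '0.037', '0.040', '0.039', '0.038', '0.153', '0.158', '0.489', '0.596', '0.356']
t 29.75 p [ 0.5434 -0.1078  0.2319] turn [ 0.003  0.002 -0.006] shift now mm [ 122.  -127.    -3.7] shift after turn [ 122.8 -126.2   -3.1] gap 0.0001 F [-0.1  0.  -0.5]
```

```bash

python3 -m pendant '[[0,0,-0.005,15,-13,0,0],[0,0,0,27,-24,0,0],[0,0,0,27,-24,0,0],[0,0,0,27,-24,0,0],[0,0,0,26,-22,0,0]]' 30 >/dev/null
python3 -m pendant '[[0,0,0,0,0,0,0],[0,0,0,0,0,0,0],[0,0,0,0,0,0,0],[0,0,0,0,0,0,0],[0,0,0,0,0,0,0]]' 30 >/dev/null
python3 d.py .6377 .0244 .151 13.6
python3 - <<'E'
from cell import eyes
from h import *
s=eyes.snapshot("scene")
cv2.imwrite(f"pics/o.png",cv2.resize(s["color"][100:210,210:350],None,fx=5,fy=5,interpolation=cv2.INTER_CUBIC))
E
```

```text
t 30.75 p [0.636  0.03   0.2332] turn [0.    0.001 0.005] shift now mm [ 0.3  5.8 82.2] shift after turn [ 0.3  5.8 82.2] gap -0.0002 F [0.7 0.3 1.1]
```

View pics/o.png

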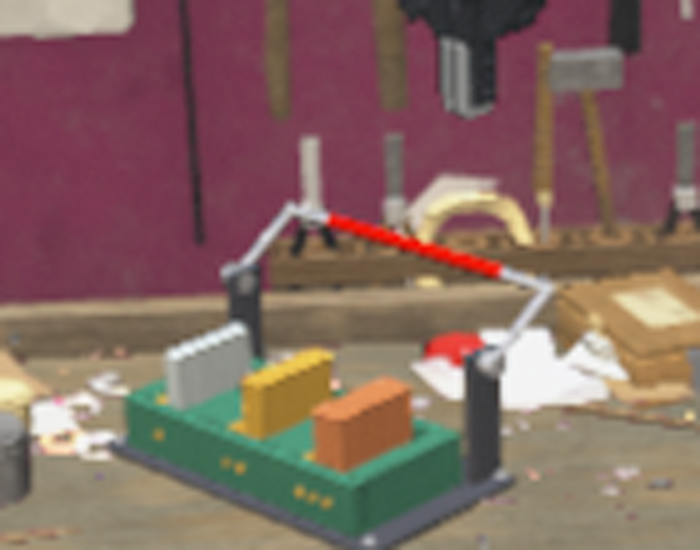

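Closed fingers (470,110) hang behind and above the bar. Descend behind it.

```bash

python3 -m pendant '[[0,0,0.005,2,3,12,0],[0,0,0,0,0,20,0],[0,0,0,0,0,20,0],[0,0,0,0,0,20,0],[0,0,0,0,0,10,0]]' 30 >/dev/null
python3 -m pendant '[[0,0,0,0,0,0,0],[0,0,0,0,0,0,0],[0,0,0,0,0,0,0],[0,0,0,0,0,0,0],[0,0,0,0,0,0,0]]' 30 >/dev/null
python3 d.py .6377 .0244 .151 13.6
python3 - <<'E'
from cell import eyes
from h import *
s=eyes.snapshot("scene")
cv2.imwrite(f"pics/p.png",cv2.resize(s["color"][100:210,210:350],None,fx=5,fy=5,interpolation=cv2.INTER_CUBIC))
E
```

```text
t 31.8 p [0.6395 0.0288 0.1519] turn [ 0.    -0.001  0.001] shift now mm [-2.8  3.8  0.9] shift after turn [-2.8  3.8  0.9] gap 0.0003 F [-0.2  0.7 -0.2]
```

View pics/p.png

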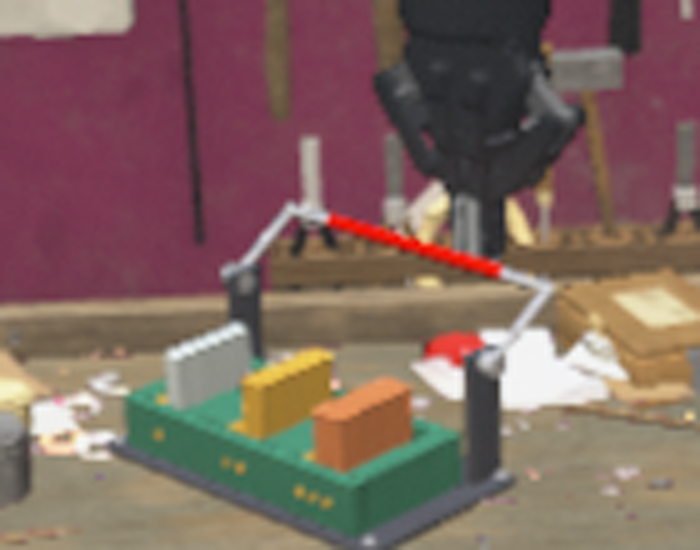

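The fingers are behind the red bar (tips hidden below it near (475,255)). Now sweep toward -x, rising slightly.

```bash

python3 -m pendant '[[0,0,0,-5,0,0,0],[0,0,0,-6,0,0,0],[0,0,0,-6,0,0,0],[0,0,0,-5,0,-1,0],[0,0,0,-5,0,-1,0]]' 30 >/dev/null
python3 d.py .5650 .0072 .16 13.6
python3 -m pendant '[[0,0,0,-5,0,-2,0],[0,0,0,-5,0,-2,0],[0,0,0,-5,0,-2,0],[0,0,0,-5,0,-1,0],[0,0,0,-2,0,0,0]]' 30 >/dev/null
python3 d.py .5650 .0072 .16 13.6
python3 - <<'E'
from cell import eyes
from h import *
s=eyes.snapshot("scene")
cv2.imwrite(f"pics/q.png",cv2.resize(s["color"][100:210,210:350],None,fx=5,fy=5,interpolation=cv2.INTER_CUBIC))
E
```

```text
t 32.35 p [0.6195 0.024  0.1565] turn [ 0.002 -0.018  0.002] shift now mm [-56.9   3.4  -4.6] shift after turn [-57.    3.5  -3.5] gap -0.0001 F [14.3  4.1  9.4]
t 32.85 p [0.59   0.0167 0.1601] turn [-0.     0.002  0.001] shift now mm [-26.5   3.3   0.1] shift after turn [-26.5   3.3   0.1] gap -0.0001 F [-0.   0.3 -0.2]
```

View pics/q.png

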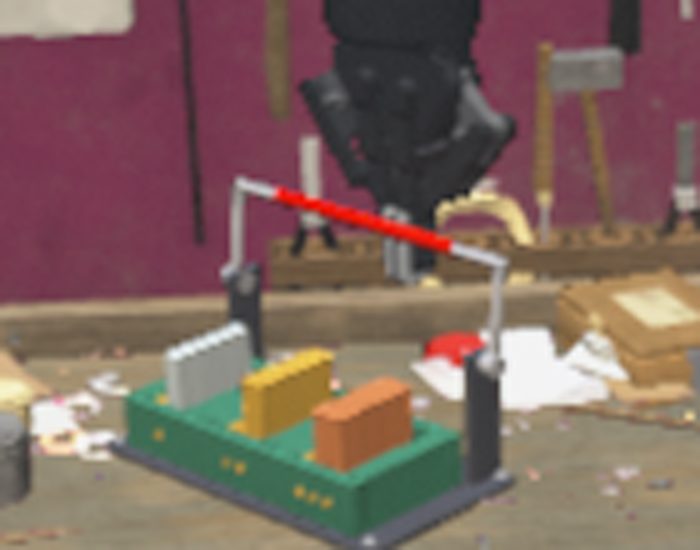

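The bar is about upright, with the tips at (400,275) just behind it. Push on past upright.

```bash

python3 -m pendant '[[0,0,0,-5,0,0,0],[0,0,0,-6,0,0,0],[0,0,0,-6,0,0,0],[0,0,0,-5,0,0,0],[0,0,0,-4,0,0,0]]' 30 >/dev/null
python3 d.py .5650 .0072 .16 13.6
python3 -m pendant '[[0,0,0,0,0,0,0],[0,0,0,0,0,0,0],[0,0,0,0,0,0,0],[0,0,0,0,0,0,0],[0,0,0,0,0,0,0]]' 30 >/dev/null
python3 -m pendant '[[0,0,0,0,0,0,0],[0,0,0,0,0,0,0],[0,0,0,0,0,0,0],[0,0,0,0,0,0,0],[0,0,0,0,0,0,0]]' 30 >/dev/null
python3 d.py .5650 .0072 .16 13.6
python3 - <<'E'
from cell import eyes
from h import *
s=eyes.snapshot("scene")
cv2.imwrite(f"pics/s.png",cv2.resize(s["color"][100:210,210:350],None,fx=5,fy=5,interpolation=cv2.INTER_CUBIC))
E
```

```text
t 33.4 p [0.5655 0.0108 0.16  ] turn [-0.     0.001  0.001] shift now mm [-1.3  3.3 -0. ] shift after turn [-1.3  3.3 -0. ] gap -0.0 F [-0.2  1.2  1. ]
t 34.4 p [0.5663 0.011  0.1601] turn [-0.    -0.     0.001] shift now mm [-2.1  3.4  0.1] shift after turn [-2.1  3.4  0.1] gap 0.0002 F [-0.9 -0.9 -0.3]
```

View pics/s.png

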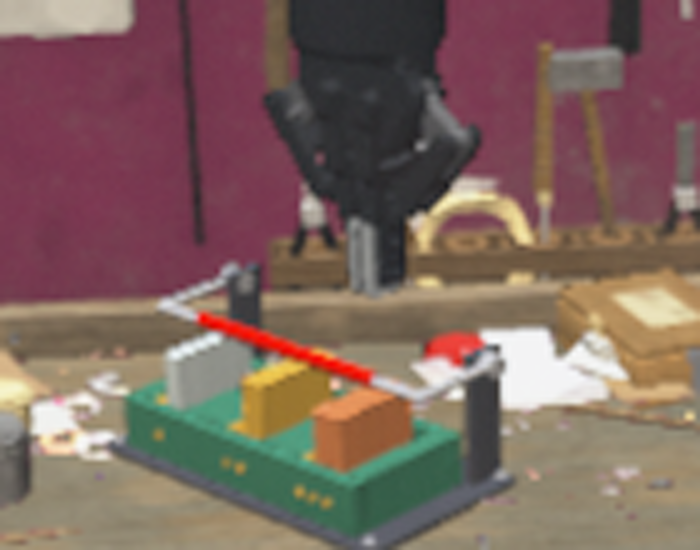

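The bar has fallen across the slabs (red from (200,320) to (370,378)). Retract and verify.

```bash

python3 -m pendant '[[0,0,0,3,0,-15,0],[0,0,0,0,0,-30,0],[0,0,0,0,0,-35,0],[0,0,0,0,20,-20,0],[0,0,0,0,40,0,0]]' 30 >/dev/null
python3 -m pendant '[[0,0,0,0,45,0,0],[0,0,0,0,45,0,0],[0,0,0,0,45,0,0],[0,0,0,0,45,0,0],[0,0,0,0,45,0,0]]' 30 >/dev/null
python3 -m pendant '[[0,0,0,0,30,0,0],[0,0,0,0,0,0,0],[0,0,0,0,0,0,0],[0,0,0,0,0,0,0],[0,0,0,0,0,0,0]]' 30 >/dev/null
python3 d.py .5650 .0072 .16 13.6
python3 - <<'E'
from cell import eyes
from h import *
s2=eyes.snapshot("scene");s=eyes.snapshot("top")
cv2.imwrite("pics/u.png",np.hstack([cv2.resize(s2["color"][135:210,220:320],None,fx=4,fy=4),cv2.resize(s["color"][150:225,210:310],None,fx=4,fy=4)]))
P=cloud(s);z=P[...,2];c=np.array([.5164,.0156]);hs=cv2.cvtColor(s["color"],cv2.COLOR_BGR2HSV)
a=np.radians(13.6);ex=np.array([np.cos(a),np.sin(a)]);ey=np.array([-ex[1],ex[0]])
Q=P[...,:2]-c;X=Q@ex;Y=Q@ey
red=((hs[...,0]<6)|(hs[...,0]>174))&(hs[...,1]>170)&(abs(X)<.06)&(abs(Y)<.08)
print("bar",red.sum(),"z",np.median(z[red]),"x",np.median(X[red]))
for n,(lo,hi) in dict(thick=(-.075,-.03),mid=(-.027,.027),thin=(.03,.075)).items():
    k=(z>.054)&(z<.0645)&(abs(X)<.036)&(Y>lo)&(Y<hi)&~red
    R=np.array([ray(s,u,v,.06) for v,u in zip(*np.nonzero(k))])[:,:2]-c
    print(n,k.sum(),np.median(z[k]).round(4),"x",np.percentile(R@ex,[2,98]).round(4),"y",np.percentile(R@ey,[2,98]).round(4))
t0=load("top0.npz");P0=cloud(t0)
print("pot/loupe z", [ (P0[v,u].round(3),P[v,u].round(3)) for u,v in((294,269),(376,150))])
E
```

```text
t 35.95 p [ 0.644  -0.2923  0.2602] turn [-0.001 -0.     0.004] shift now mm [  -5.2 -309.6  100.6] shift after turn [  -6.4 -309.7  100.2] gap -0.0001 F [-0.  -0.2 -0.3]
bar 102 z 0.07215465716438363 x -0.0007371013504912385
thick 130 0.0606 x [-0.0276  0.0209] y [-0.0634 -0.0458]
mid 106 0.0606 x [-0.0247  0.024 ] y [-0.0075  0.0064]
thin 84 0.0606 x [-0.0263  0.0218] y [0.0488 0.0593]
pot/loupe z [(array([ 0.377, -0.063,  0.025]), array([ 0.411, -0.114,  0.771])), (array([ 0.673, -0.265,  0.019]), array([ 0.531, -0.192,  0.652]))]
```

View pics/u.png

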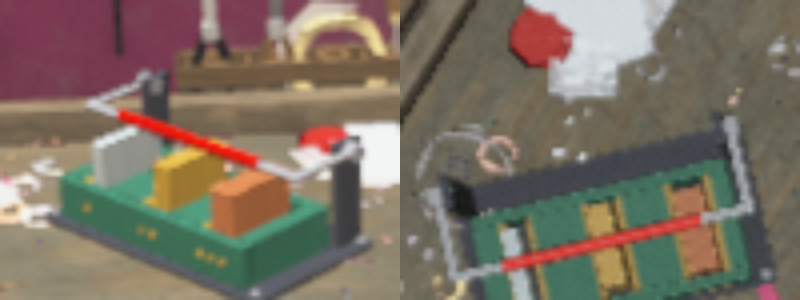

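All the checks agree: slab tops are at 60.6 mm, the bar's top is at 72 mm (closed is 68 + 4), and the arm is clear. Handing in.

```bash
python3 -c "
from cell import r
print(r.finish_job())"
```

```text
the job is handed in; nothing more can be done
None
```

I stood the copper slab in the wide slot, the brass in the middle slot and the silver in the narrow one. I then pushed the keeper bar past upright from behind; it fell shut, and I handed the job in at about 36 s.

**Last checks:**
- **Slabs:** All three tops measured 60.6 mm (60 mm means on the floor). From above, each slab was within about 4 mm of its slot centre; the copper was farthest off, about 3–4 mm in x, against the 10 mm limit.
- **Keeper bar:** Its top measured 72 mm and it lay over the middle of the slots, as it should when fully closed.
- **Robot:** It was clear of everything, and the force reading was about 0 N.

**What disagreed or was not confirmed:**
- **Rack position:** The two cameras differed by about 4 mm. The forces while inserting the copper slab, and the pose where I released it, agreed with the top camera, so I used that for the other two slabs.
- **Loupe and gem pot:** The arm hid both of them in the last top view, so I could not re-measure them. The arm and the carried slabs never went near either one at low height.

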